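# Drag the punnet of mosaic pieces to the tape line

### The job

Of the two clear lidded punnets nearest to you, standing side by side, take the one filled with grey mosaic pieces: reach over it, hook your fingertips down behind its far rim and drag it towards you, flat on the table, until its near edge lies over the middle of the strip of masking tape by the table's front edge, roughly square to the strip. Then let go of it, and leave the empty punnet beside it where it stands.

Things in the scene. Friction and masses are not known exactly. Their poses are not given: they have to be found in the camera images.
- stone_punnet: closed clear plastic punnet of grey mosaic pieces, loose, 0.13 to 0.22 kg, lid stays shut; 122 (x) by 133 (y) by 59 mm high. Origin: centre of underside; x points to its far side (within 10 deg of away from the robot at the start), z up. Far rim: straight, 60 mm from the origin along +x, sticks out furthest 34 to 59 mm above the table. Table behind is clear for 60 mm
- near_rim (a point): middle of the near rim (robot's side) of the punnet of grey pieces: 60 mm from the punnet's origin along its -x, 40 mm above its underside
- tape_strip: strip of masking tape stuck flat on the table along its front edge, light tan, 25 mm wide (x) by 400 mm long (y), below 1 mm thick, cannot move or obstruct; origin at its centre, x across the strip away from the robot, y along it
- empty_punnet: the other clear punnet, closed and empty, loose, very light, to be left alone; 131 (x) by 152 (y) by 53 mm high in its own axes, but turned a quarter turn, so about 152 mm deep and 131 mm wide as seen from the robot. Origin: centre of underside. Stands left or right of the other punnet, at least 10 mm clear of it

How it is judged:
By the outcome, as a careful person would: the job done as asked, in the order asked, and still so for the second after the job is handed in, with the robot touching nothing.
It also fails if it takes over 34 s, if anything falls off the work surface, if the arm or the gripper's body presses on something with over 40 N, if the wrist force passes 120 N, or if a joint passes its speed limit or range.

### The arm

A 7-joint arm with a two-finger parallel gripper is mounted at the origin on a cart in front of the work surface, level with it; the furniture and walls round the work are solid. World frame = base frame: x ahead of the robot, y to its left, z up, the work surface at z = 0. Lengths are in m, angles in degrees, forces in N, time in s.
With the tool pointing down it reaches from about 0.425 to 0.875 m from the base axis. Payload 4.7 kg.
Tool frame: the origin (TCP) lies midway between the tips of the shut fingers; the grasp point (between the pads) lies 19 mm behind it (env.grip_depth is the distance from the TCP to the grasp point, in m); z points along the fingers, y is the line along which they close (so a half turn about z gives the same grasp; the last joint's range is limited). The gripper opens to 87 mm and grips with 3 to 60 N. Pads are 19 mm wide; open, the fingers measure 117 mm over their backs; the gripper's body (75 mm by 190 mm) begins 51 mm behind the grasp point.
Start: joints at [77.756, 18.392, -4.016, 83.108, 1.295, 78.541, -3.26], TCP at [0.147, -0.633, 0.223] pointing down, gripper open.
Joint ranges: [-163.93, 163.93], [-17.29, 119.83], [-79.2, 71.16], [3.27, 140.29], [-89.18, 269.18], [5.43, 117.66], [-154.24, 154.24]. Speed limits (degrees/s): [147.25, 147.25, 180, 180, 180, 180, 180].

### API

Orientations are given as [roll, pitch, yaw] about the fixed x, y, z axes, in that order (R = Rz(yaw) Ry(pitch) Rx(roll)).
In Python, from cell import get_obs, optics, env, nets gives the robot as it stands.
- The arm moves only by the shell command python3 -m creep 'ROWS' [FORCE]. ROWS is JSON, a list of rows, each an object of numbers: "wx", "wy", "wz": the turn, a rotation vector about the tool's x, y, z in degrees; "tx", "ty", "tz": the shift along the tool's x, y, z in mm; "gripper": the opening, from -1 (shut) to 1 (fully open). A call has 1 to 5 rows; each row is the pose to reach, as a shift and turn from the pose commanded when the call began, along the tool's axes at that moment; what a row does not reach only later rows make up. A row lasts 1/12 s, in which the tool goes at most 41.7 mm and 7.16 degrees, less where a joint would pass 70% of its speed; a pose out of reach is approached as far as the arm can. A call with a gripper value outside its range is refused whole. The fingers move at their own pace and stop on an object; FORCE is the grip in N (left out, the last holds). Time passes only in rows, so rows that repeat a pose let the fingers close. It gives the time, the measured TCP pose, the force, the opening and the grip force at its end, in the units of the state.
- get_obs(): the state, without advancing time (a new reading comes with each control period).
- optics.read_camera(name): name is "scene" or "top"; returns (picture, depth): 420x560x3 uint8, red, green, blue; 420x560 float32, m along the optical axis (not along the pixel's ray), 0 where there is no reading.
- optics.camera_info(name): a dict with "fovy" (degrees; the focal length in pixels is half the picture's height over the tangent of half this angle, whatever the lens; pixels are square), "cx", "cy" (the principal point, pixels), "k1" (the pictures are not rectified: a ray, as slopes to the right and down, at radius r is drawn at 1 + k1 r^2 times it, then the intrinsics apply), "R" (3x3) and "t" (3): a world point X has camera coordinates R X + t. Camera axes: x right, y down, z forward; pixel columns grow to the right and rows downward; lengths in m; the calibration is good to about 2 mm. A picture is of the moment at which its call begins. camera_info takes no time and is no camera call.
- env.sign_off(): hands the job in; it is judged then, once.
Trained networks look in the newest picture that a camera, given by its name, has taken for a name from the list of things; names that differ only in an ending like _2 or _b are one class to them, and where a whole thing is asked for, a point or a joint stands for the part that bears it (a point fixed in the world has none). Each returns a list of dicts, best first, with "confidence" (0 to 1); they miss things now and then, are a little off and sometimes report something else, mostly with a low value. They report only what shows in the picture. A call takes as long as a camera call.
- nets.look_for(query, camera): "point" ([x, y, z] in m, in world coordinates, good to about 4 mm: the middle of the surface that is visible of it).
- nets.place_of(query, camera): "point" ([x, y, z] in m, in world coordinates, good to about 4 mm: a listed point, or the origin of a listed thing).
The state is a dict: "time_s": time; "qpos": joint angles; "joint_velocities": joint speeds; "effort": joint torques, N m; "tool_pos": TCP position; "tool_rot": TCP orientation; "force": force on the tool from outside, world axes, zero at the start; "wrist_torque": the same for the moment, N m; "grip_width": finger opening in m; "grasp_force": force on a finger pad.
Only numpy, scipy, OpenCV 4.12 (cv2) and the standard library are available. Lean on these libraries where they do the work, as an engineer would, in place of code of your own. Each camera call takes 0.05 s, during which the arm holds its last target. There are 200 camera calls.

## Working session

There is one attempt and no reset: what is moved stays moved. The work goes in short steps, Python scripts to look and compute and a shell command to move; the robot and the scene stay as the last step left them, time stands still between calls to the robot, and variables do not carry over. Pictures are saved under pics/ and viewed, at most 10 in all, crops included, and the job is handed in when it is done.

```bash
mkdir -p pics; ls; cat > h.py <<'E'
import numpy as np, cv2
from cell import get_obs, optics, env, nets
def px2w(cam, u, v, depth=None, z=None):
    c=optics.camera_info(cam); f=210/np.tan(np.radians(c["fovy"]/2)); R=np.array(c["R"]); t=np.array(c["t"])
    K=np.array([[f,0,c["cx"]],[0,f,c["cy"]],[0,0,1.]])
    p=cv2.undistortPoints(np.array([[[u,v]]],float),K,np.array([c["k1"],0,0,0,0.]))[0,0]
    d=R.T@np.array([p[0],p[1],1]); o=-R.T@t
    return o+d*(depth if depth is not None else (z-o[2])/d[2])
def save(cam,name):
    im,d=optics.read_camera(cam); cv2.imwrite("pics/"+name+".png",im[:,:,::-1]); return im,d
E
python3 - <<'E'
from h import *
for c in("top","scene"):
    im,d=save(c,c+"0"); np.save(c+"d.npy",d)
    for q in("stone_punnet","near_rim","tape_strip","empty_punnet"):
        print(c,q,[(np.round(r["point"],3),round(r["confidence"],2)) for r in nets.place_of(q,c)[:3]])
o=get_obs();print(o["tool_pos"],o["tool_rot"],o["time_s"],o["qpos"])
E
```

```text
pics
top stone_punnet [(array([ 0.552, -0.378,  0.   ]), 0.57)]
top near_rim [(array([ 0.492, -0.389,  0.042]), 0.92)]
top tape_strip [(array([ 0.428, -0.287, -0.001]), 0.96)]
top empty_punnet [(array([ 0.568, -0.19 , -0.003]), 0.97)]
scene stone_punnet [(array([ 0.549, -0.379, -0.003]), 0.96), (array([ 0.486, -0.388,  0.042]), 0.34)]
scene near_rim [(array([ 0.488, -0.386,  0.041]), 0.67)]
scene tape_strip []
scene empty_punnet [(array([ 0.568, -0.194, -0.002]), 0.57)]
[ 0.14675105 -0.63321713  0.22257278] [1.79997324e+02 3.86260569e-03 1.30531165e+01] 0.5 [77.75571113 18.39132718 -4.01515461 83.10987512  1.2956967  78.54129367
 -3.25926109]
```

View pics/top0.png

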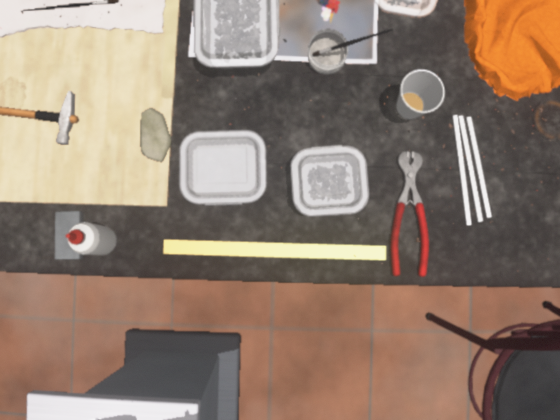

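View pics/scene0.png

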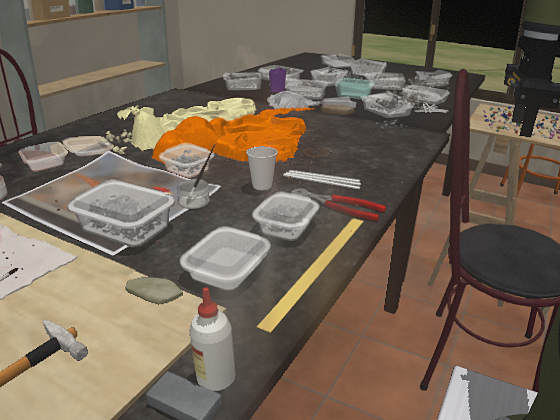

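The top view shows the stone punnet at about (330,181), the empty one left of it at (223,167), the tape from (164,246) to (386,254), the cup at (420,95) and pliers at (410,210). The scene view agrees. Next I measure the edges.

```bash
python3 - <<'E'
from h import *
im=cv2.imread("pics/top0.png"); d=np.load("topd.npy")
P=lambda u,v,z:np.round(px2w("top",u,v,z=z),3)[:2]
print("tape", [P(*p,0) for p in((164,240),(163,254),(386,247),(385,260))])
print("cup rim",P(401,95,.1),P(443,95,.1),P(420,73,.1),"depth pt",[np.round(px2w("top",u,v,depth=d[v,u]),3) for u,v in((420,75),(441,95),(328,33),(345,50),(390,32),(410,160))])
for v in range(140,222,4):  # depth across punnet
    print(v,[tuple(np.round(px2w("top",u,v,depth=d[v,u]),3)[[0,2]]) if d[v,u]>0 else None for u in (305,330,355)])
c=im[135:225,170:380]; cv2.imwrite("pics/crop.png",cv2.resize(c,None,fx=3.8,fy=3.8,interpolation=cv2.INTER_CUBIC))
E
```

```text
tape [array([ 0.438, -0.088]), array([ 0.413, -0.087]), array([ 0.437, -0.489]), array([ 0.414, -0.488])]
cup rim [ 0.687 -0.492] [ 0.691 -0.563] [ 0.727 -0.524] depth pt [array([ 0.732, -0.53 ,  0.078]), array([ 0.694, -0.563,  0.09 ]), array([ 0.826, -0.375,  0.025]), array([ 0.797, -0.407,  0.018]), array([ 0.844, -0.495,  0.002]), array([ 0.598, -0.532, -0.001])]
140 [(np.float64(0.629), np.float64(0.0)), (np.float64(0.63), np.float64(0.002)), (np.float64(0.632), np.float64(-0.0))]
144 [(np.float64(0.621), np.float64(0.001)), (np.float64(0.622), np.float64(0.001)), (np.float64(0.624), np.float64(0.0))]
148 [(np.float64(0.604), np.float64(0.044)), (np.float64(0.605), np.float64(0.045)), (np.float64(0.606), np.float64(0.047))]
152 [(np.float64(0.598), np.float64(0.041)), (np.float64(0.598), np.float64(0.046)), (np.float64(0.599), np.float64(0.048))]
156 [(np.float64(0.59), np.float64(0.045)), (np.float64(0.588), np.float64(0.058)), (np.float64(0.593), np.float64(0.044))]
160 [(np.float64(0.58), np.float64(0.06)), (np.float64(0.582), np.float64(0.058)), (np.float64(0.583), np.float6
[... 1173 characters left out ...]
(np.float64(0.512), np.float64(0.061)), (np.float64(0.514), np.float64(0.06))]
204 [(np.float64(0.506), np.float64(0.048)), (np.float64(0.506), np.float64(0.056)), (np.float64(0.508), np.float64(0.047))]
208 [(np.float64(0.499), np.float64(0.047)), (np.float64(0.501), np.float64(0.043)), (np.float64(0.502), np.float64(0.044))]
212 [(np.float64(0.492), np.float64(0.048)), (np.float64(0.494), np.float64(0.044)), (np.float64(0.495), np.float64(0.043))]
216 [(np.float64(0.489), np.float64(-0.001)), (np.float64(0.49), np.float64(0.002)), (np.float64(0.492), np.float64(0.0))]
220 [(np.float64(0.482), np.float64(0.0)), (np.float64(0.483), np.float64(0.001)), (np.float64(0.484), np.float64(-0.001))]
```

View pics/crop.png

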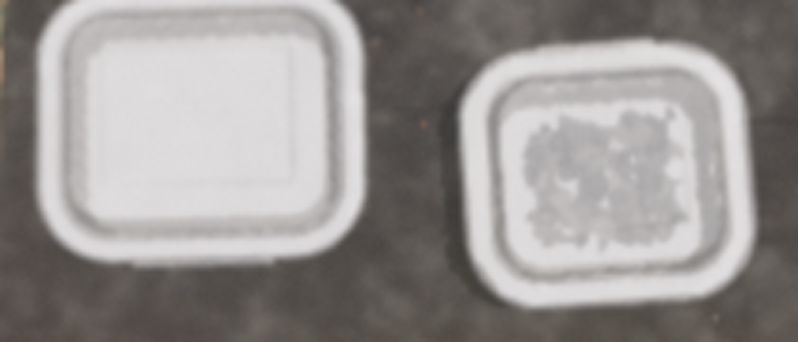

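The crop shows the stone punnet as (465–755, 40–305), turned a few degrees anticlockwise, with the empty one to its left and a clear gap. The depth picture will give its outline.

```bash
cat >> h.py <<'E'
def rect(d,c,rad=.1):
    pts=np.array([px2w("top",u,v,depth=d[v,u]) for v in range(130,290) for u in range(150,400) if d[v,u]>0])
    m=(pts[:,2]>.03)&(pts[:,2]<.075)&(np.hypot(pts[:,0]-c[0],pts[:,1]-c[1])<rad)
    r=cv2.minAreaRect((pts[m,:2]*1000).astype(np.float32)); return r, np.round(cv2.boxPoints(r),0).tolist()
E
python3 - <<'E'
from h import *
d=np.load("topd.npy")
print(rect(d,(.55,-.38),.098)); print(rect(d,(.568,-.192),.1))
E
```

```text
Traceback (most recent call last):
  File "h.py", line 12, in rect
    pts=np.array([px2w("top",u,v,depth=d[v,u]) for v in range(130,290) for u in range(150,400) if d[v,u]>0])
                  ~~~~^^^^^^^^^^^^^^^^^^^^^^^^
  File "h.py", line 4, in px2w
    c=optics.camera_info(cam); f=210/np.tan(np.radians(c["fovy"]/2)); R=np.array(c["R"]); t=np.array(c["t"])
ValueError: time passes only in moves, steps and waits
```

```bash
sed -i 's/^import numpy.*/import numpy as np, cv2, functools/; s/c=optics.camera_info(cam);/c=info(cam);/; s/^def px2w/info=functools.cache(lambda n: optics.camera_info(n))\ndef px2w/' h.py
python3 - <<'E'
from h import *
d=np.load("topd.npy")
print(rect(d,(.55,-.38),.098)); print(rect(d,(.568,-.192),.1)); print(get_obs()["time_s"])
E
```

```text
(((550.1148071289062, -379.82696533203125), (122.32628631591797, 133.0504913330078), 5.237847328186035), [[483.0, -319.0], [495.0, -452.0], [617.0, -440.0], [605.0, -308.0]])
(((567.3004150390625, -193.67762756347656), (129.99114990234375, 149.68116760253906), 3.0398778915405273), [[498.0, -122.0], [506.0, -272.0], [636.0, -265.0], [628.0, -115.0]])
0.5
```

```bash
python3 -m creep '[{"tx":39,"ty":-10,"gripper":0},{"tx":77,"ty":-21,"gripper":0},{"tx":116,"ty":-31,"gripper":0},{"tx":154,"ty":-42,"gripper":0},{"tx":193,"ty":-52,"gripper":0}]'
python3 -m creep '[{"tx":39,"ty":-10,"gripper":0},{"tx":77,"ty":-21,"gripper":0},{"tx":116,"ty":-31,"gripper":0},{"tx":154,"ty":-42,"gripper":0},{"tx":193,"ty":-52,"gripper":0}]'
python3 -m creep '[{"tx":38,"ty":-10,"wz":3,"gripper":0},{"tx":76,"ty":-21,"wz":5,"gripper":0},{"tx":114,"ty":-31,"wz":7.8,"gripper":0},{"tx":147,"ty":-40,"wz":7.8,"gripper":0},{"tx":147,"ty":-40,"wz":7.8,"gripper":0}]'; python3 -c "
from h import *
o=get_obs();print(o['tool_pos'],o['tool_rot'],o['grip_width'],o['time_s'])"
```

```text
[ 0.14675105 -0.63321713  0.22257278] [1.79997324e+02 3.86260569e-03 1.30531165e+01] 0.08731281659708916 0.5validation failed for argument at $[0]...
validation failed for argument at $[0]...
validation failed for argument at $[0]...
```

```bash
python3 -m creep '[{"wx":0,"wy":0,"wz":0,"tx":39,"ty":-10,"tz":0,"gripper":0},{"wx":0,"wy":0,"wz":0,"tx":77,"ty":-21,"tz":0,"gripper":0},{"wx":0,"wy":0,"wz":0,"tx":116,"ty":-31,"tz":0,"gripper":0},{"wx":0,"wy":0,"wz":0,"tx":154,"ty":-42,"tz":0,"gripper":0},{"wx":0,"wy":0,"wz":0,"tx":193,"ty":-52,"tz":0,"gripper":0}]'
```

```text
time_s: 0.92
tool_pos: [0.3243, -0.5379, 0.2229]
tool_rot: [180.0, 0.0, 13.0]
force: [0.9, -1.3, -0.2]
grip_width: 0.0612
grasp_force: 0.0
```

```bash
python3 -m creep '[{"wx":0,"wy":0,"wz":0,"tx":39,"ty":-10,"tz":0,"gripper":0},{"wx":0,"wy":0,"wz":0,"tx":77,"ty":-21,"tz":0,"gripper":0},{"wx":0,"wy":0,"wz":0,"tx":116,"ty":-31,"tz":0,"gripper":0},{"wx":0,"wy":0,"wz":0,"tx":154,"ty":-42,"tz":0,"gripper":0},{"wx":0,"wy":0,"wz":0,"tx":193,"ty":-52,"tz":0,"gripper":0}]'
python3 -m creep '[{"wx":0,"wy":0,"wz":3,"tx":38,"ty":-10,"tz":0,"gripper":0},{"wx":0,"wy":0,"wz":6,"tx":76,"ty":-21,"tz":0,"gripper":0},{"wx":0,"wy":0,"wz":7.8,"tx":114,"ty":-31,"tz":0,"gripper":0},{"wx":0,"wy":0,"wz":7.8,"tx":147,"ty":-40,"tz":0,"gripper":0},{"wx":0,"wy":0,"wz":7.8,"tx":147,"ty":-40,"tz":0,"gripper":0}]'
python3 -m creep '[{"wx":0,"wy":0,"wz":0,"tx":0,"ty":0,"tz":30,"gripper":0},{"wx":0,"wy":0,"wz":0,"tx":0,"ty":0,"tz":60,"gripper":0},{"wx":0,"wy":0,"wz":0,"tx":0,"ty":0,"tz":90,"gripper":0},{"wx":0,"wy":0,"wz":0,"tx":0,"ty":0,"tz":110,"gripper":0},{"wx":0,"wy":0,"wz":0,"tx":0,"ty":0,"tz":110,"gripper":0}]'
python3 - <<'E'
from h import *
save("top","top1");save("scene","scene1")
o=get_obs();print(o['tool_pos'],o['tool_rot'],o['grip_width'],o['time_s'])
E
```

```text
time_s: 1.33
tool_pos: [0.5007, -0.4437, 0.2229]
tool_rot: [180.0, -0.0, 13.0]
force: [1.0, -0.8, 0.3]
grip_width: 0.0438
grasp_force: 0.0
time_s: 1.75
tool_pos: [0.6406, -0.3636, 0.2213]
tool_rot: [-179.7, -0.3, 5.9]
force: [-0.5, 2.6, -1.2]
grip_width: 0.0434
grasp_force: 0.0
time_s: 2.17
tool_pos: [0.6299, -0.3713, 0.1061]
tool_rot: [-179.7, 0.5, 5.3]
force: [-1.4, 0.3, -1.9]
grip_width: 0.0431
grasp_force: 0.0
[ 0.63302174 -0.37269103  0.11222392] [-1.79963272e+02  6.33900526e-02  5.24209201e+00] 0.043384427336537204 2.2667
```

View pics/scene1.png

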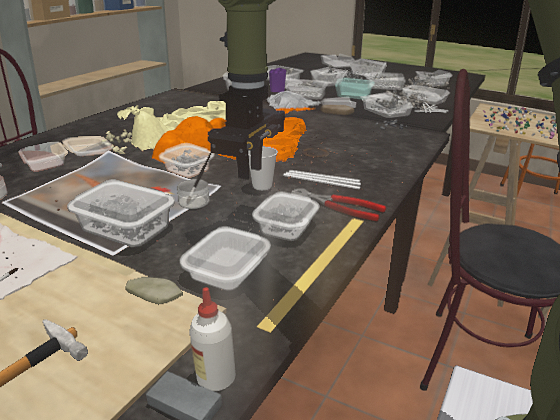

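The gripper hangs at (245,150) with its tips behind the stone punnet (285,215), and the bowl with the brush (195,190) is clear of it. I lower it gently.

```bash
python3 -m creep '[{"wx":0,"wy":0,"wz":0,"tx":0,"ty":0,"tz":20,"gripper":0},{"wx":0,"wy":0,"wz":0,"tx":0,"ty":0,"tz":40,"gripper":0},{"wx":0,"wy":0,"wz":0,"tx":0,"ty":0,"tz":58,"gripper":0},{"wx":0,"wy":0,"wz":0,"tx":0,"ty":0,"tz":70,"gripper":0},{"wx":0,"wy":0,"wz":0,"tx":0,"ty":0,"tz":78,"gripper":0}]'
python3 -m creep '[{"wx":0,"wy":0,"wz":0,"tx":0,"ty":0,"tz":5,"gripper":0},{"wx":0,"wy":0,"wz":0,"tx":0,"ty":0,"tz":10,"gripper":0},{"wx":0,"wy":0,"wz":0,"tx":0,"ty":0,"tz":12,"gripper":0},{"wx":0,"wy":0,"wz":0,"tx":0,"ty":0,"tz":12,"gripper":0}]'
python3 -m creep '[{"wx":0,"wy":0,"wz":0,"tx":-2,"ty":0,"tz":0,"gripper":0},{"wx":0,"wy":0,"wz":0,"tx":-4,"ty":0,"tz":0,"gripper":0},{"wx":0,"wy":0,"wz":0,"tx":-6,"ty":0,"tz":0,"gripper":0},{"wx":0,"wy":0,"wz":0,"tx":-8,"ty":0,"tz":0,"gripper":0},{"wx":0,"wy":0,"wz":0,"tx":-8,"ty":0,"tz":0,"gripper":0}]'
```

```text
time_s: 2.68
tool_pos: [0.634, -0.3731, 0.0352]
tool_rot: [179.9, -0.1, 5.2]
force: [-0.3, -0.2, -0.4]
grip_width: 0.0432
grasp_force: 0.0
time_s: 3.02
tool_pos: [0.6337, -0.3727, 0.0229]
tool_rot: [180.0, -0.0, 5.3]
force: [0.2, 0.3, -0.4]
grip_width: 0.0437
grasp_force: 0.0
time_s: 3.43
tool_pos: [0.625, -0.3738, 0.0229]
tool_rot: [180.0, 0.0, 5.2]
force: [-0.4, -0.5, -0.6]
grip_width: 0.0434
grasp_force: 0.0
```

```bash
python3 -m creep '[{"wx":0,"wy":0,"wz":0,"tx":-3,"ty":-0.3,"tz":0,"gripper":0},{"wx":0,"wy":0,"wz":0,"tx":-6,"ty":-0.6,"tz":0,"gripper":0},{"wx":0,"wy":0,"wz":0.8,"tx":-9,"ty":-0.9,"tz":0,"gripper":0},{"wx":0,"wy":0,"wz":1.6,"tx":-12,"ty":-1.2,"tz":0,"gripper":0},{"wx":0,"wy":0,"wz":2.4,"tx":-15,"ty":-1.4,"tz":0,"gripper":0}]'
python3 -m creep '[{"wx":0,"wy":0,"wz":0.6,"tx":-3,"ty":-0.2,"tz":0,"gripper":0},{"wx":0,"wy":0,"wz":1.2,"tx":-6,"ty":-0.3,"tz":0,"gripper":0},{"wx":0,"wy":0,"wz":1.8,"tx":-9,"ty":-0.4,"tz":0,"gripper":0},{"wx":0,"wy":0,"wz":2.4,"tx":-12,"ty":-0.5,"tz":0,"gripper":0},{"wx":0,"wy":0,"wz":2.8,"tx":-15,"ty":-0.7,"tz":0,"gripper":0}]'
python3 -m creep '[{"wx":0,"wy":0,"wz":0,"tx":-3,"ty":0,"tz":0,"gripper":0},{"wx":0,"wy":0,"wz":0,"tx":-6,"ty":0,"tz":0,"gripper":0},{"wx":0,"wy":0,"wz":0,"tx":-9,"ty":0,"tz":0,"gripper":0},{"wx":0,"wy":0,"wz":0,"tx":-12,"ty":0,"tz":0,"gripper":0},{"wx":0,"wy":0,"wz":0,"tx":-15,"ty":0,"tz":0,"gripper":0}]'
python3 - <<'E'
from h import *
im,d=save("top","top2");np.save("topd2.npy",d);save("scene","scene2")
for c in("top","scene"):
    for q in("stone_punnet","near_rim"): print(c,q,[(np.round(r["point"],3),round(r["confidence"],2)) for r in nets.place_of(q,c)[:3]])
o=get_obs();print(o['tool_pos'],o['tool_rot'],o['force'],o['time_s'])
print(rect(d,(.51,-.378),.098))
cv2.imwrite("pics/both2.png",np.hstack([cv2.resize(im[130:290,230:410,::-1],(450,400)),cv2.resize(cv2.imread("pics/scene2.png")[150:290,200:340],(350,400))]))
E
```

```text
time_s: 3.85
tool_pos: [0.6103, -0.3733, 0.0227]
tool_rot: [180.0, -0.0, 2.8]
force: [1.8, -0.3, 0.1]
grip_width: 0.0436
grasp_force: 0.4
time_s: 4.27
tool_pos: [0.5951, -0.3734, 0.0226]
tool_rot: [180.0, -0.0, -0.0]
force: [1.0, -0.4, -0.6]
grip_width: 0.0431
grasp_force: 0.5
time_s: 4.68
tool_pos: [0.5802, -0.3733, 0.0226]
tool_rot: [180.0, -0.0, 0.1]
force: [0.6, 0.2, 0.2]
grip_width: 0.0436
grasp_force: 0.5
top stone_punnet []
top near_rim []
scene stone_punnet [(array([ 0.512, -0.373, -0.004]), 0.63)]
scene near_rim [(array([ 0.45 , -0.373,  0.039]), 0.55)]
[ 0.58015143 -0.37339434  0.02237053] [-1.79996218e+02  3.46006509e-02  4.73913699e-02] [-0.04559265  0.24730451  0.90841672] 4.9833
(((490.7118225097656, -431.01239013671875), (25.74127197265625, 97.03073120117188), 67.4734115600586), [[441.0, -424.0], [531.0, -461.0], [540.0, -438.0], [451.0, -401.0]])
```

View pics/both2.png

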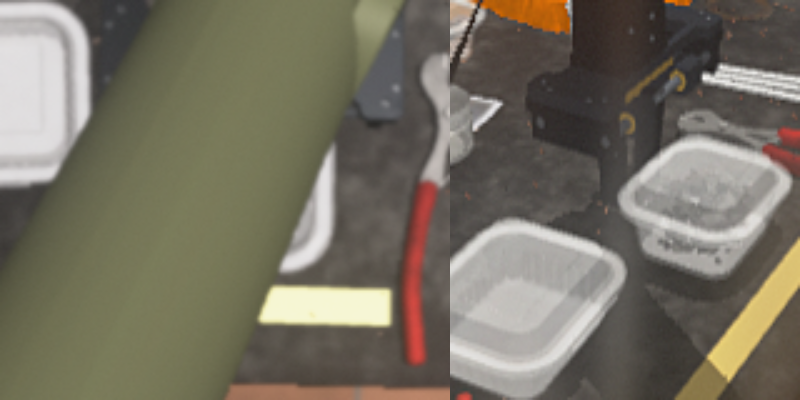

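The fingers are hooked behind the far rim and the punnet, now square, is following; its near rim is at x≈0.451 against the tape middle at 0.427. That leaves about 24 mm, after which I let go.

```bash
python3 -m creep '[{"wx":0,"wy":0,"wz":0,"tx":-3,"ty":0,"tz":0,"gripper":0},{"wx":0,"wy":0,"wz":0,"tx":-6,"ty":0,"tz":0,"gripper":0},{"wx":0,"wy":0,"wz":0,"tx":-9,"ty":0,"tz":0,"gripper":0},{"wx":0,"wy":0,"wz":0,"tx":-12,"ty":0,"tz":0,"gripper":0},{"wx":0,"wy":0,"wz":0,"tx":-15,"ty":0,"tz":0,"gripper":0}]'
python3 -m creep '[{"wx":0,"wy":0,"wz":0,"tx":-3,"ty":0,"tz":0,"gripper":0},{"wx":0,"wy":0,"wz":0,"tx":-6,"ty":0,"tz":0,"gripper":0},{"wx":0,"wy":0,"wz":0,"tx":-8,"ty":0,"tz":0,"gripper":0},{"wx":0,"wy":0,"wz":0,"tx":-9,"ty":0,"tz":0,"gripper":0},{"wx":0,"wy":0,"wz":0,"tx":-9,"ty":0,"tz":0,"gripper":0}]'
python3 -m creep '[{"wx":0,"wy":0,"wz":0,"tx":5,"ty":0,"tz":0,"gripper":0},{"wx":0,"wy":0,"wz":0,"tx":12,"ty":0,"tz":0,"gripper":0},{"wx":0,"wy":0,"wz":0,"tx":20,"ty":0,"tz":0,"gripper":0},{"wx":0,"wy":0,"wz":0,"tx":25,"ty":0,"tz":0,"gripper":0},{"wx":0,"wy":0,"wz":0,"tx":25,"ty":0,"tz":0,"gripper":0}]'
python3 - <<'E'
from h import *
im,d=save("scene","scene3")
print([(np.round(r["point"],3),round(r["confidence"],2)) for q in("stone_punnet","near_rim") for r in nets.place_of(q,"scene")[:2]])
E
```

```text
time_s: 5.4
tool_pos: [0.5651, -0.3734, 0.0226]
tool_rot: [180.0, -0.0, 0.0]
force: [0.7, -0.1, 0.3]
grip_width: 0.0433
grasp_force: 0.4
time_s: 5.82
tool_pos: [0.556, -0.3735, 0.0225]
tool_rot: [180.0, 0.0, 0.0]
force: [0.5, 0.5, -0.7]
grip_width: 0.0436
grasp_force: 0.1
time_s: 6.23
tool_pos: [0.5835, -0.3724, 0.0225]
tool_rot: [-180.0, -0.1, 0.2]
force: [0.7, 0.7, -0.4]
grip_width: 0.0432
grasp_force: 0.0
[(array([ 0.487, -0.374, -0.002]), 0.94), (array([ 0.423, -0.372,  0.041]), 0.97)]
```

```bash
python3 -m creep '[{"wx":0,"wy":0,"wz":0,"tx":0,"ty":0,"tz":-25,"gripper":0},{"wx":0,"wy":0,"wz":0,"tx":0,"ty":0,"tz":-65,"gripper":0},{"wx":0,"wy":0,"wz":0,"tx":0,"ty":0,"tz":-105,"gripper":0},{"wx":0,"wy":0,"wz":0,"tx":0,"ty":0,"tz":-145,"gripper":0},{"wx":0,"wy":0,"wz":0,"tx":0,"ty":0,"tz":-185,"gripper":0}]'
python3 -m creep '[{"wx":0,"wy":0,"wz":0,"tx":-32,"ty":20,"tz":-15,"gripper":0},{"wx":0,"wy":0,"wz":0,"tx":-64,"ty":40,"tz":-15,"gripper":0},{"wx":0,"wy":0,"wz":0,"tx":-96,"ty":60,"tz":-15,"gripper":0},{"wx":0,"wy":0,"wz":0,"tx":-128,"ty":80,"tz":-15,"gripper":0},{"wx":0,"wy":0,"wz":0,"tx":-160,"ty":100,"tz":-15,"gripper":0}]'
python3 -m creep '[{"wx":0,"wy":0,"wz":0,"tx":-32,"ty":20,"tz":0,"gripper":0},{"wx":0,"wy":0,"wz":0,"tx":-64,"ty":40,"tz":0,"gripper":0},{"wx":0,"wy":0,"wz":0,"tx":-96,"ty":60,"tz":0,"gripper":0},{"wx":0,"wy":0,"wz":0,"tx":-128,"ty":80,"tz":0,"gripper":0},{"wx":0,"wy":0,"wz":0,"tx":-160,"ty":100,"tz":0,"gripper":0}]'
python3 -m creep '[{"wx":0,"wy":0,"wz":0,"tx":-32,"ty":20,"tz":0,"gripper":0},{"wx":0,"wy":0,"wz":0,"tx":-64,"ty":40,"tz":0,"gripper":0},{"wx":0,"wy":0,"wz":0,"tx":-80,"ty":50,"tz":0,"gripper":0},{"wx":0,"wy":0,"wz":0,"tx":-80,"ty":50,"tz":0,"gripper":0},{"wx":0,"wy":0,"wz":0,"tx":-80,"ty":50,"tz":0,"gripper":0}]'
python3 - <<'E'
from h import *
im,d=save("top","top4")
print(rect(d,(.487,-.374),.098)); print(rect(d,(.568,-.192),.1))
print([(np.round(r["point"],3),round(r["confidence"],2)) for q in("stone_punnet","near_rim","tape_strip") for r in nets.place_of(q,"top")[:2]],get_obs()["time_s"])
E
```

```text
time_s: 6.8
tool_pos: [0.5807, -0.3734, 0.2095]
tool_rot: [180.0, 0.0, 0.0]
force: [0.9, 0.0, -0.5]
grip_width: 0.0433
grasp_force: 0.0
time_s: 7.22
tool_pos: [0.4194, -0.4743, 0.2229]
tool_rot: [180.0, 0.0, 0.0]
force: [0.0, -0.8, -0.2]
grip_width: 0.0433
grasp_force: 0.0
time_s: 7.63
tool_pos: [0.2594, -0.5743, 0.2228]
tool_rot: [180.0, 0.0, 0.0]
force: [0.9, -0.2, -0.1]
grip_width: 0.0432
grasp_force: 0.0
time_s: 8.05
tool_pos: [0.1795, -0.6241, 0.2223]
tool_rot: [-180.0, 0.0, -0.2]
force: [0.8, 1.3, 1.2]
grip_width: 0.0434
grasp_force: 0.0
(((485.5990295410156, -373.27752685546875), (121.67098999023438, 132.82064819335938), 1.1409441232681274), [[423.0, -308.0], [426.0, -441.0], [548.0, -438.0], [545.0, -306.0]])
(((567.5416870117188, -192.9634552001953), (129.8286895751953, 149.95538330078125), 2.012357711791992), [[500.0, -120.0], [505.0, -270.0], [635.0, -266.0], [630.0, -116.0]])
[(array([ 0.489, -0.374, -0.   ]), 0.94), (array([ 0.429, -0.378,  0.041]), 0.8), (array([ 0.428, -0.289,  0.002]), 0.85)] 8.25
```

View pics/top4.png

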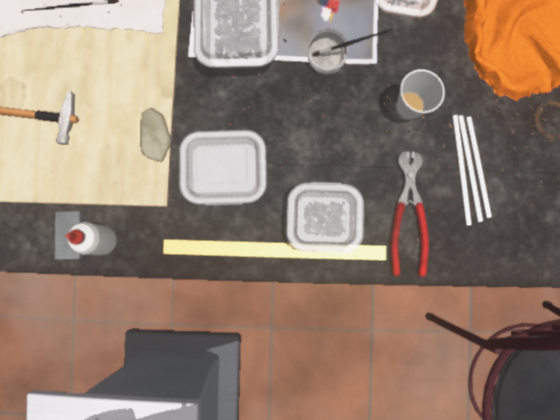

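The stone punnet (325,217) sits square, with its near edge at (325,251) over the middle of the tape: 0.425 m against 0.4255 m. The empty punnet at (223,167) has not moved, and the arm is clear.

```bash
python3 -c "
from cell import env
print(env.sign_off())"
```

```text
the job is handed in; nothing more can be done
None
```

The stone punnet was dragged flat until its near edge lay over the middle of the tape strip (within about 1–2 mm, about 1° off square) and released; the empty punnet stayed where it was, and I handed the job in at about 8.3 s (sign-off returned no verdict).

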